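Slide a hanging board carrier through the guard slot of a curing box and hold it there

ROBOT

A 6-joint arm with a two-finger parallel gripper is mounted at the origin on a cart in front of the work surface, level with it; the furniture and walls round the work are solid. World frame = base frame: x ahead of the robot, y to its left, z up, the work surface at z = 0. Lengths are in mm, angles in rad, forces in N, time in s.
With the tool pointing down it reaches from about 300 to 750 mm from the base axis. Payload 8.5 kg.
Tool frame: the origin (TCP) lies between the finger pads; the fingertips stand 17 mm ahead of it and the grasp point (between the pads) lies 2 mm behind it (tips_ahead is the distance from the TCP to the fingertips, in mm); z points along the fingers, y is the line along which they close (so a half turn about z gives the same grasp; the last joint's range is limited). The gripper opens to 85 mm and grips with 20 to 120 N. Pads are 22 mm wide; open, the fingers measure 114 mm over their backs; the gripper's body (76 mm by 85 mm) begins 54 mm behind the grasp point. The pads swing forward as they close: fully open they stand 13 mm farther back than shut.
Start: joints at [-1.391, 0.381, 1.297, -0, 1.464, -0.215], TCP at [211.536, -507.674, 223.922] pointing down, gripper open.
Joint ranges: [-3.11, 3.11], [-0.89, 2.33], [0.22, 2.48], [-1.42, 4.56], [0.17, 2.85], [-2.88, 2.88]. Speed limits (rad/s): [2.39, 2.39, 3.14, 3.14, 3.14, 3.14].

INTERFACE

Orientations are given as [roll, pitch, yaw] about the fixed x, y, z axes, in that order (R = Rz(yaw) Ry(pitch) Rx(roll)).
In Python, from plant import * gives the robot as it stands.
- The arm moves only by the tool arm_command, never from a script. Its argument "deltas" is a list of rows, each a list of 3 entries, a list of its own where there are three numbers: the shift along the tool's x, y, z in mm, then the turn, a rotation vector about the tool's x, y, z in rad, then the closure, from -1 (fully open) to 1 (shut). A call has 1 to 12 rows; each row shifts and turns the commanded pose from where the row before left it, along the tool's axes as they then stand; what a row does not reach is not made up. A row lasts 1/8 s, in which the tool goes at most 62.5 mm and 10.7 degrees, less where a joint would pass 70% of its speed; a pose out of reach is approached as far as the arm can. A call is refused whole if a number of a shift passes 62.5 or a number of a turn 0.188, either way. A call with a gripper value outside its range is refused whole. The fingers move at their own pace and stop on an object; "squeeze" is the grip in N (left out, the last holds). Time passes only in rows, so rows that do not move let the fingers close. It gives the time, the measured TCP pose, the force, the opening and the grip force at its end, in the units of the state.
- read_state(): the state, without advancing time (a new reading comes with each control period).
- capture(name): name is "scene" or "top"; returns (picture, depth): 384x512x3 uint8, blue, green, red; 384x512 float32, mm along the optical axis (not along the pixel's ray), 0 where there is no reading.
- camera_model(name): a dict with "mtx" (3x3 intrinsics, pixels), "dist_coeffs" ([k1, k2, p1, p2, k3] as OpenCV has them; the pictures are not rectified), "extrinsics" (4x4, takes a point from world to camera coordinates). Camera axes: x right, y down, z forward; pixel columns grow to the right and rows downward; lengths in mm; the calibration is good to about 2 mm. A picture is of the moment at which its call begins. camera_model takes no time and is no camera call.
- sign_off(): hands the job in; it is judged then, once.
The state is a dict: "time": time; "qpos": joint angles; "dq": joint speeds; "effort": joint torques, N m; "ee_pos": TCP position; "orientation": TCP orientation; "force": force on the tool from outside, world axes, zero at the start; "moment": the same for the moment, N m; "gripper_width": finger opening in mm; "grip_force": force on a finger pad.
Only numpy, scipy, OpenCV 4.12 (cv2) and the standard library are available. Lean on these libraries where they do the work, as an engineer would, in place of code of your own. Each camera call takes 0.05 s, during which the arm holds its last target. There are 200 camera calls.

TASK

Cure the coated board: take the carrier that holds a circuit board out of the rack, leaving the empty one where it is, and hang its hooks on the loading rail of the curing box, with its nose pointing at the box but still clear of the slot. Then slide it along the rail, nose first through the narrow guard slot, until the line scribed across the carrier reaches the mouth of the slot and the sprung interlock plunger inside is pressed fully home. The lamp only burns while the plunger is held in, so finish with the carrier still gripped and held there; do not let go, and do not knock over the flux bottle.

Things in the scene. Friction and masses are not known exactly. Their poses are not given: they have to be found in the camera images.
- board_carrier: Loaded carrier: upright aluminium plate 160 mm long (own y), 6 mm thick (own x), 75 mm tall, circuit board in the window of its front half; 0.15 to 0.25 kg. Two 6 mm wire hooks and a black grip tab stand above it. Origin: plate's underside; nose edge at own y = +84 mm, tail at -76 mm, z up. A dark scribed line crosses it at y = +17 mm. Stands in an outer groove of the rack
- empty_carrier: A second carrier of the same make, size and origin, but with an open window, no board, in its front half. Stands in the other outer groove of the rack and must stay there
- rack: Fixed rack: base plate 150 (own x) x 130 (own y) x 10 mm, two black combs reaching 55 mm above the bench, four grooves 8 mm wide along own y, 30 mm apart. The carriers stand in the outermost ones (own x = -45 and +45 mm), undersides 10 mm above the bench, noses to own +y. Origin: centre of its underside
- cure_box: Fixed grey curing box, 170 (own x) x 140 (own y) x 160 mm high, amber window in its -x face, base plate 8 mm thick. Origin: centre of the box's underside, on the bench. The slotted wall is its -y face (own y = -70 mm); the loading rail runs from there along own -y. The carrier goes in along own +y
- slot (a point): Centre of the slot, on the wall's outer face. Upright, 8 mm wide (plate 6 mm), 79 mm high (plate 75 mm), wall 3 mm thick. Flared lips, 20 mm wide at the mouth, stand out 12 mm: the mouth is at the box's own y = -82 mm. A carrier hanging on the rail has its underside 30 mm above the bench, 2 mm free above and below in the slot
- rail_end (a point): Where the axis of the loading rail meets the slotted wall, straight above the slot. The rail is a level steel rod, 10 mm in diameter, axis 138 mm above the bench. A round flange, 4 mm thick, 24 mm in diameter, sits round it at the wall
- rail_start (a point): Outer end of the rail's axis, 250 mm from the wall, on a post 22 x 12 mm that reaches 153 mm above the bench. Between post and flange the rail is free all round
- hook_seat (a point): Loaded carrier's own (0, -25, 108) mm: lies on the rail's axis when hung. Hooks at y = +12 and -62 mm rise on the -x side (wire at x = -12), peak at x = 0, z = 119, end at x = +12, z = 99: open to +x. Bring the rail in sideways from +x under the hook ends, its axis 18 to 22 mm below this point, till it is straight below this point; then lower the carrier until it rests
- grip (a point): Loaded carrier's own (0, -25, 148) mm: where to grip the black tab from above, across its 10 mm thickness (own x). The tab spans y = -45 to -5 mm, z = 120 to 170 mm
- nose (a point): Loaded carrier's own (0, 84, 60) mm: the point of its leading edge that meets the plunger
- plunger_face (a point): Centre of the rubber face (20 mm diameter) of the interlock plunger in the box, 90 mm above the bench; when out it is 40 mm beyond the wall's outer face, in line with the slot
- plunger (a joint): Travel of the interlock plunger along the box's own +y: 0 = out (2 N to start it), 0.015 m = fully home on its stop (6 N; nose then 55 mm beyond the wall's outer face). Its spring pushes the carrier back when let go. A steel pin comes out of the box's far side by as much
- flux_bottle: Small white bottle with a red pointed cap, 43 mm wide, 135 mm tall, standing beyond the rail; origin at the centre of its underside

How it is judged (in metres and radians):
On the way:
1. the loaded carrier hangs on the rail by its hooks, nose towards the box and still outside the slot (x of hook_seat in the frame of cure_box between -0.005 and 0.005 m and z of hook_seat in the frame of cure_box between 0.1337 and 0.1427 m and angle between board_carrier's own z axis and vertical below 0.08 rad and angle between the y axis of board_carrier and the y axis of cure_box, either way round below 0.08 rad and y of nose in the frame of cure_box between -0.2 and -0.072 m), for 0.2 s.
At the end, for the whole second after the job is handed in: Still gripped (over 2 N) and at rest; hooks on the rail (seat within 5 mm sideways, -4 to +5 mm in height; upright and in line with the rail within 0.08 rad); nose through the slot, 50.5 to 60 mm beyond the wall; plunger pressed in by more than 11.5 of its 15 mm (x of hook_seat in the frame of cure_box between -0.005 and 0.005 m and z of hook_seat in the frame of cure_box between 0.1337 and 0.1427 m and angle between board_carrier's own z axis and vertical below 0.08 rad and angle between the y axis of board_carrier and the y axis of cure_box, either way round below 0.08 rad and value of joint plunger above 0.0115 m and y of nose in the frame of cure_box between -0.0195 and -0.01 m and x of nose in the frame of cure_box between -0.004 and 0.004 m and contact force between the fingers and board_carrier above 2 N and linear speed of board_carrier below 0.02 m/s); the arm keeps its last pose, push and grip.
It fails at once if the empty carrier is taken out of its groove or shoved more than 20 mm (distance of empty_carrier from where it was at the start of the episode above 0.02 m).
It fails at once if the flux bottle is knocked over (angle between flux_bottle's own z axis and vertical above 0.5 rad).
It also fails if it takes over 51 s, if anything falls off the work surface, if the arm or the gripper's body presses on something with over 40 N, if the wrist force passes 120 N, or if a joint passes its speed limit or range.

## Working session

There is one attempt and no reset: what is moved stays moved. The work goes in short steps, Python scripts to look and compute and a tool call to move; the robot and the scene stay as the last step left them, time stands still between calls to the robot, and variables do not carry over. Pictures are saved under pics/ and viewed, at most 10 in all, crops included, and the job is handed in when it is done.

Besides the shell and the picture viewer there is one more tool, called after "Call:" by a JSON object that holds its "op" and its "data", one argument or row to a line. arm_command: Moves the arm, as the interface text tells. Its arguments: {"type":"object","properties":{"deltas":{"type":"array"},"squeeze":{"type":"number"}},"required":["deltas"]}

```bash
mkdir -p pics; cat > h.py <<'E'
from plant import *
import numpy as np, cv2
def cloud(name,d):
    m=camera_model(name);K=np.array(m["mtx"],float);D=np.array(m["dist_coeffs"],float);T=np.array(m["extrinsics"],float)
    h,w=d.shape;u,v=np.meshgrid(np.arange(w),np.arange(h))
    p=cv2.undistortPoints(np.stack([u,v],-1).reshape(-1,1,2).astype(np.float64),K,D).reshape(h,w,2)
    P=np.dstack([p[...,0]*d,p[...,1]*d,d])
    W=(P-T[:3,3])@T[:3,:3]
    W[d<=0]=np.nan
    return W
E
python3 - <<'E'
from h import *
for n in("scene","top"):
    im,d=capture(n);cv2.imwrite(f"pics/{n}0.png",im);np.save(f"{n}0.npy",d)
    W=cloud(n,d);np.save(f"{n}W.npy",W)
    m=camera_model(n);T=np.array(m["extrinsics"]);print(n,(-T[:3,:3].T@T[:3,3]).round(),T[2,:3].round(2),m["mtx"][0][0],(d>0).mean())
print(read_state())
E
```

```text
scene [-77. 726. 748.] [ 0.58 -0.63 -0.52] 473.4996212363546 0.9957733154296875
top [ 488.  -38. 1127.] [ 0.12 -0.01 -0.99] 347.730862135372 0.9960886637369791
{'time': 0.1, 'qpos': array([-1.39129894e+00,  3.81115244e-01,  1.29818969e+00, -1.74706309e-05,
        1.46358261e+00, -2.15271736e-01]), 'dq': array([ 0.00109928, -0.0020744 , -0.00237218, -0.00016474, -0.00082373,
       -0.00090086]), 'effort': array([ 4.08528984e-03, -4.49220371e+01, -2.31656778e+01, -1.90291903e-04,
        3.65420485e-03,  3.54542337e-06]), 'ee_pos': array([ 211.48400504, -507.41189021,  223.37911436]), 'orientation': array([-3.14032395e+00, -2.59636630e-04,  3.94770835e-01]), 'force': array([0.02486697, 0.46865727, 1.15219095]), 'moment': array([ 0.02922787, -0.03126372, -0.02702282]), 'grip_force': 0.0, 'gripper_width': 85.55271322038985}
```

View pics/scene0.png

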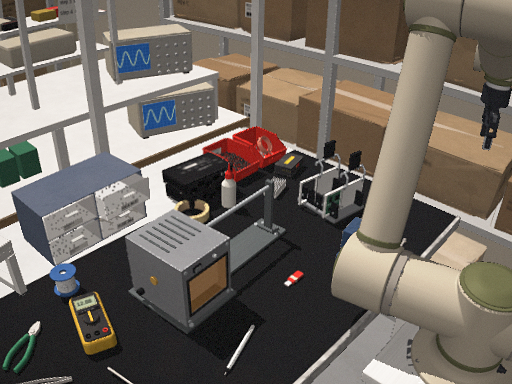

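View pics/top0.png

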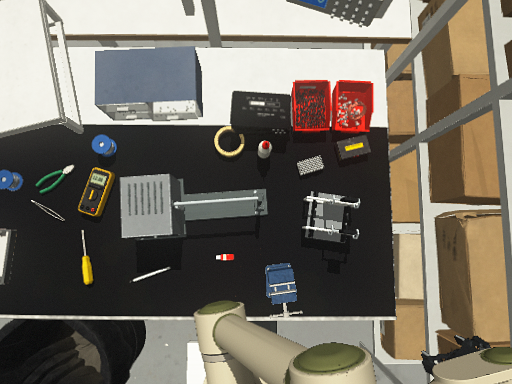

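The scene view shows the grey box around (180,265), its rail running back to the post (268,205), the bottle at (229,190) beyond the rail, and the rack with two carriers at (335,185). In the top view the box is at (150,207), the rail runs along row ~202 to (262,202), the bottle is at (264,149), and the carriers lie at (332,201) and (332,233).

```bash
python3 - <<'E'
import cv2,numpy as np
s=cv2.imread("pics/scene0.png");t=cv2.imread("pics/top0.png")
a=cv2.resize(s[130:230,290:390],(400,400),interpolation=2);b=cv2.resize(t[175:275,285:385],(400,400),interpolation=2)
cv2.imwrite("pics/crop1.png",np.hstack([a,b]))
for n in("top","scene"):
    W=np.load(n+"W.npy");z=W[...,2]
    im=s if n=="scene" else t
    m=(z>-20)&(z<400)&(W[...,0]>250)&(W[...,0]<800)&(abs(W[...,1])<500)
    print(n,"bench z",np.median(z[m&(z<8)]))
    # tabs: high z near rack
    r=(z>125)&(z<190)&(W[...,1]<-120)&(W[...,1]>-420)&(W[...,0]>300)&(W[...,0]<700)
    k,l,st,c=cv2.connectedComponentsWithStats(r.astype(np.uint8),connectivity=8)
    for i in range(1,k):
        if st[i,4]>3:
            q=W[l==i];print(n,"hi",st[i],q.mean(0).round(1),q.min(0).round(1),q.max(0).round(1))
    # box top
    r=(abs(z-160)<8)&(W[...,0]>300)&(W[...,0]<650)&(W[...,1]>0)&(W[...,1]<400)
    k,l,st,c=cv2.connectedComponentsWithStats(r.astype(np.uint8))
    i=1+st[1:,4].argmax();print(st[i])
    cnt=np.argwhere(l==i);P=W[l==i][:,:2].astype(np.float32);print("boxtop",cv2.minAreaRect(P),cv2.boxPoints(cv2.minAreaRect(P)).round(1).tolist(),np.median(z[l==i]))
    # rail
    r=(z>125)&(z<158)&(W[...,0]>350)&(W[...,0]<650)&(W[...,1]<110)&(W[...,1]>-180)
    P=W[r];print("rail n",len(P),P.min(0).round(1),P.max(0).round(1))
    o=np.argsort(P[:,1]);
    for c in np.array_split(P[o],10):print(np.median(c,0).round(1),end=' ')
    print()
    # bottle
    hsv=cv2.cvtColor(im,cv2.COLOR_BGR2HSV);red=((hsv[...,0]<10)|(hsv[...,0]>170))&(hsv[...,1]>120)&(z>90)&(z<150)
    print("red",red.sum(),np.median(W[red],0).round(1))
E
```

```text
top bench z -0.5132065741425601
top hi [333 196  28   9 126] [ 582.  -310.3  158.6] [ 572.  -354.3  125.3] [ 595.2 -275.7  183.3]
top hi [332 227  27   9 107] [ 493.1 -301.6  161. ] [ 482.6 -346.3  125. ] [ 505.4 -270.4  182.7]
[ 120  175   53   64 3033]
boxtop ((562.9278564453125, 255.95199584960938), (172.4341583251953, 139.8297119140625), 4.416100025177002) [[471.6000061035156, 319.0], [482.3999938964844, 179.60000610351562], [654.2999877929688, 192.89999389648438], [643.5, 332.29998779296875]] 159.6131709370924
rail n 240 [571.7 -66.9 134.5] [597.2 109.4 156.1]
[587.3 -63.7 151.7] [586.6 -54.  142.8] [586.7 -32.7 141.8] [584.  -15.5 140.7] [583.5   5.7 142.2] [582.1  24.1 141.5] [580.5  44.2 140.7] [577.9  62.6 140.5] [577.6  83.6 141.1] [574.9 101.2 140.5] 
red 46 [751.7 -80.  106.4]
scene bench z -1.2857824287204571
scene hi [318 140  20  23 203] [ 581.5 -307.4  152.5] [ 574.3 -346.7  125.2] [ 593.2 -271.9  180.3]
scene hi [343 150  21  25 228] [ 491.7 -301.9  152.9] [ 483.8 -343.2  125. ] [ 501.5 -266.1  179.6]
[ 125  209  105   66 3569]
boxtop ((564.2855224609375, 257.6644287109375), (172.85336303710938, 145.19000244140625), 4.358435153961182) [[472.6000061035156, 323.5], [483.6000061035156, 178.6999969482422], [656.0, 191.8000030517578], [644.9000244140625, 336.6000061035156]] 158.7915386203598
rail n 298 [571.5 -67.7 125. ] [600.7 109.2 154.9]
[582.  -62.  146.4] [584.7 -57.1 142.1] [588.5 -55.1 142.2] [585.6 -34.1 140.3] [583.5 -11.7 140. ] [582.2  13.1 140.5] [579.7  36.6 140.8] [578.6  59.9 141. ] [576.8  80.1 140.2] [575.5  99.7 139.6] 
red 68 [752.6 -75.4 102.4]
```

View pics/crop1.png

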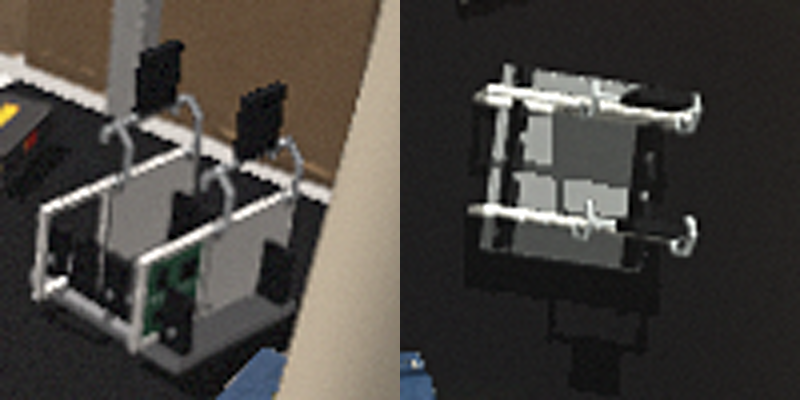

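The crop shows the near carrier (x≈492, green board at left-crop (170,280)) is the loaded one; the far one's front window is open. Noses point to +y. I'll now refine the tab pose.

```bash
python3 - <<'E'
import cv2,numpy as np
def fit(P,t):
    if len(P)<4:print(t,len(P));return
    vx,vy,x0,y0=cv2.fitLine(P[:,:2].astype(np.float32),cv2.DIST_HUBER,0,.01,.01).ravel()
    if vy<0:vx,vy=-vx,-vy
    print(t,len(P),"yaw",round(float(np.arctan2(-vx,vy)),3),"at",P.mean(0).round(1),"min",P.min(0).round(1),"max",P.max(0).round(1))
for n in("top","scene"):
    W=np.load(n+"W.npy");x,y,z=W[...,0],W[...,1],W[...,2]
    im=cv2.imread(f"pics/{n}0.png").max(2)
    for nm,a,b in(("near",470,520),("far",560,610)):
        m=(x>a)&(x<b)&(y>-420)&(y<-200)
        fit(W[m&(z>165)&(z<190)],n+nm+" tabtop")
        fit(W[m&(z>138)&(z<165)&(im<70)],n+nm+" tabside")
        fit(W[m&(z>75)&(z<95)],n+nm+" platetop")
    fit(W[(z>133)&(z<146)&(x>560)&(x<610)&(y>-48)&(y<165)&(im>120)],n+" rail")
    m=(abs(z-10)<5)&(x>440)&(x<640)&(y<-200)&(y>-420);P=W[m][:,:2].astype(np.float32);print(n,"rackbase",len(P),cv2.minAreaRect(P))
    fit(W[(z>30)&(x>250)&(x<420)&(y<0)&(y>-250)&(z<300)],n+" bluething")
E
```

```text
topnear tabtop 62 yaw -0.138 at [ 492.4 -307.5  178. ] min [ 485.6 -328.1  168.4] max [ 499.1 -288.5  182.7]
topnear tabside 13 yaw -0.287 at [ 492.1 -297.   154.3] min [ 485.5 -321.   144.8] max [ 499.4 -288.4  164.9]
topnear platetop 71 yaw -0.185 at [ 498.9 -254.1   84.8] min [ 473.6 -346.4   78.2] max [ 509.  -200.9   92.9]
topfar tabtop 65 yaw -0.152 at [ 582.2 -313.1  177.7] min [ 575.9 -334.4  166.3] max [ 589.9 -295.   183.3]
topfar tabside 22 yaw -0.159 at [ 579.  -310.3  151.2] min [ 575.3 -332.5  139.8] max [ 586.6 -295.4  162.1]
topfar platetop 107 yaw -0.154 at [ 586.1 -284.    84.4] min [ 565.9 -359.7   77.4] max [ 599.8 -207.4   91.6]
top rail 241 yaw 0.078 at [579.6  58.5 141.3] min [568.6 -46.9 136.5] max [590.  163.7 145.8]
top rackbase 1173 ((540.845703125, -314.8856506347656), (206.3363800048828, 184.9146728515625), 85.6507797241211)
top bluething 1181 yaw 0.458 at [ 323.4 -111.3  100.2] min [ 250.3 -190.7   35.5] max [390.1  -0.  299.3]
scenenear tabtop 67 yaw -0.176 at [ 491.8 -303.6  173.7] min [ 485.9 -326.9  165.3] max [ 500.2 -283.9  179.6]
scenenear tabside
[... 180 characters left out ...]
 ] max [ 511.2 -200.    94.6]
scenefar tabtop 61 yaw -0.107 at [ 582.  -309.8  172.8] min [ 576.7 -331.8  165.2] max [ 589.9 -291.4  180.3]
scenefar tabside 86 yaw -0.133 at [ 581.  -307.3  151.9] min [ 575.1 -331.1  138.2] max [ 593.2 -288.5  164.9]
scenefar platetop 129 yaw -0.149 at [ 584.9 -282.2   81.1] min [ 564.7 -360.    75. ] max [ 600.4 -202.6   94.5]
scene rail 184 yaw 0.078 at [579.1  64.  141.1] min [566.9 -47.8 137.5] max [592.4 164.2 144.7]
scene rackbase 451 ((542.35302734375, -272.544677734375), (140.17807006835938, 158.3930206298828), 87.32930755615234)
scene bluething 297 yaw -0.012 at [ 362.9 -112.3   84.3] min [ 254.6 -188.8   36.3] max [ 3.852e+02 -1.000e-01  2.902e+02]
```

Call:
{"op": "arm_command", "data": {
  "deltas": [
    [[0,0,0],[0,0,-0.17],-1],
    [[0,0,0],[0,0,-0.17],-1],
    [[0,0,0],[0,0,-0.17],-1],
    [[0,0,0],[0,0,-0.17],-1],
    [[0,0,0],[0,0,-0.17],-1],
    [[0,0,0],[0,0,-0.17],-1],
    [[0,0,0],[0,0,0],-1]
  ]
}}

```text
time: 0.98
ee_pos: [211.5, -507.5, 223.6]
orientation: [-3.141, -0.001, 1.413]
force: [-0.2, -0.8, 0.7]
gripper_width: 85.6
grip_force: 0.0
```

Call:
{"op": "arm_command", "data": {
  "deltas": [
    [[24,25,0],[0,0,0],-1],
    [[24,25,0],[0,0,0],-1],
    [[24,25,0],[0,0,0],-1],
    [[24,25,0],[0,0,0],-1],
    [[24,25,0],[0,0,0],-1],
    [[24,25,0],[0,0,0],-1],
    [[24,25,0],[0,0,0],-1],
    [[24,25,0],[0,0,0],-1],
    [[24,25,0],[0,0,0],-1],
    [[24,22,0],[0,0,0],-1],
    [[0,0,0],[0,0,0],-1],
    [[0,0,0],[0,0,0],-1]
  ]
}}

```text
time: 2.48
ee_pos: [492.4, -309.3, 223.7]
orientation: [-3.141, -0.0, 1.413]
force: [-0.5, 0.2, -0.2]
gripper_width: 85.3
grip_force: 0.0
```

Call:
{"op": "arm_command", "data": {
  "deltas": [
    [[2,0,17],[0,0,0],-1],
    [[0,0,17],[0,0,0],-1],
    [[0,0,17],[0,0,0],-1],
    [[0,0,16],[0,0,0],-1],
    [[0,0,0],[0,0,0],-1],
    [[0,0,0],[0,0,0],-1]
  ]
}}

```text
time: 3.22
ee_pos: [493.0, -307.7, 157.7]
orientation: [3.141, 0.001, 1.413]
force: [0.1, -0.8, 0.9]
gripper_width: 85.2
grip_force: 0.0
```

```bash
python3 - <<'E'
from h import *
a,_=capture("scene");b,_=capture("top")
cv2.imwrite("pics/crop2.png",np.hstack([cv2.resize(a[110:230,280:400],(400,400),interpolation=2),cv2.resize(b[155:275,265:385],(400,400),interpolation=2)]))
s=read_state();print(s["ee_pos"],s["force"])
E
```

```text
[ 493.16055123 -307.44337502  157.74635427] [-0.14207298 -0.49291357  0.14698248]
```

View pics/crop2.png

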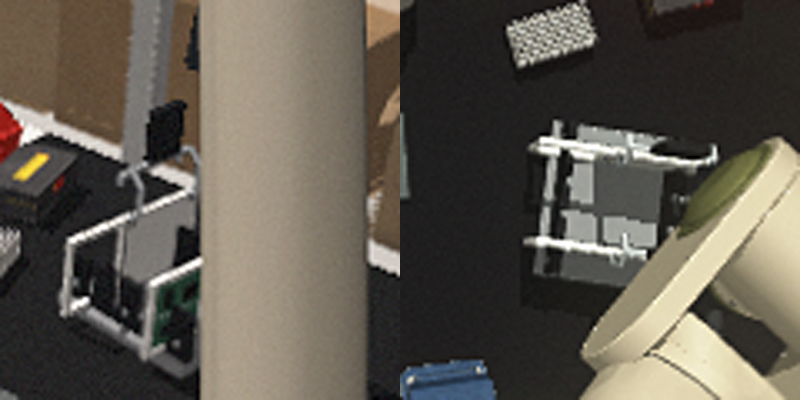

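The arm hides the grip; the green board at (175,300) is in the near carrier, as expected. I'll close on the tab.

Call:
{"op": "arm_command", "data": {
  "deltas": [
    [[0,0,0],[0,0,0],0],
    [[0,0,0],[0,0,0],0.5],
    [[0,0,0],[0,0,0],1],
    [[0,0,0],[0,0,0],1],
    [[0,0,0],[0,0,0],1],
    [[0,0,0],[0,0,0],1],
    [[0,0,0],[0,0,0],1],
    [[0,0,0],[0,0,0],1]
  ],
  "squeeze": 70
}}

```text
time: 4.32
ee_pos: [493.3, -307.1, 157.2]
orientation: [3.141, 0.0, 1.415]
force: [2.3, -0.0, 3.3]
gripper_width: 8.5
grip_force: 70.9
```

Call:
{"op": "arm_command", "data": {
  "deltas": [
    [[0,0,-3],[0,0,0],1],
    [[0,0,-7],[0,0,0],1],
    [[0,0,-10],[0,0,0],1],
    [[0,0,-10],[0,0,0],1],
    [[0,0,-10],[0,0,0],1],
    [[0,0,-10],[0,0,0],1],
    [[0,0,-10],[0,0,0],1],
    [[0,0,-10],[0,0,0],1],
    [[0,0,-8],[0,0,0],1],
    [[0,0,0],[0,0,0],1]
  ],
  "squeeze": 100
}}

```text
time: 5.58
ee_pos: [493.3, -307.1, 235.6]
orientation: [3.141, 0.001, 1.415]
force: [-0.1, 0.1, -2.9]
gripper_width: 7.5
grip_force: 99.2
```

Call:
{"op": "arm_command", "data": {
  "deltas": [
    [[0,0,0],[0,0,-0.08],1],
    [[0,0,0],[0,0,-0.08],1],
    [[0,0,0],[0,0,-0.074],1],
    [[0,0,0],[0,0,0],1]
  ]
}}

```text
time: 6.08
ee_pos: [493.0, -306.9, 234.5]
orientation: [-3.141, -0.001, 1.648]
force: [0.2, 1.4, -3.3]
gripper_width: 7.2
grip_force: 99.1
```

Call:
{"op": "arm_command", "data": {
  "deltas": [
    [[15,3,0],[0,0,0],1],
    [[33,4,0],[0,0,0],1],
    [[37,5,0],[0,0,0],1],
    [[37,5,0],[0,0,0],1],
    [[37,5,0],[0,0,0],1],
    [[37,5,0],[0,0,0],1],
    [[37,5,0],[0,0,0],1],
    [[37,5,0],[0,0,0],1],
    [[32,3,0],[0,0,0],1],
    [[20,2,0],[0,0,0],1],
    [[10,1,0],[0,0,0],1],
    [[0,0,0],[0,0,0],1]
  ]
}}

```text
time: 7.58
ee_pos: [509.9, 27.9, 235.0]
orientation: [-3.142, 0.0, 1.649]
force: [0.2, 0.3, -2.4]
gripper_width: 6.9
grip_force: 99.1
```

```bash
python3 - <<'E'
from h import *
for n in("scene","top"):
    im,d=capture(n);cv2.imwrite(f"pics/{n}1.png",im);np.save(f"{n}W1.npy",cloud(n,d))
a=cv2.imread("pics/scene1.png");b=cv2.imread("pics/top1.png")
cv2.imwrite("pics/crop3.png",np.hstack([cv2.resize(a[100:300,120:320],(400,400),interpolation=2),cv2.resize(b[130:290,150:310],(400,400),interpolation=2)]))
s=read_state();print(s["ee_pos"],s["orientation"],s["force"],s["grip_force"])
E
```

```text
[510.0994107   26.94992116 234.9085345 ] [-3.14156641e+00  1.66830916e-04  1.64816324e+00] [-0.54142593 -0.92285814 -1.30994173] 99.12075519561768
```

View pics/crop3.png

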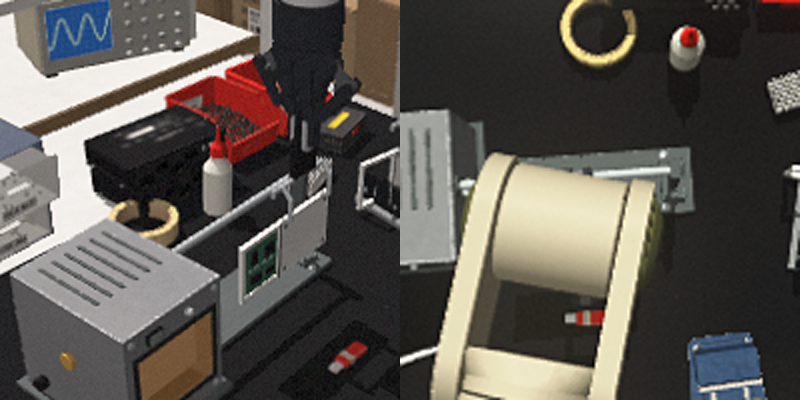

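The scene crop shows the board carrier hanging level from the gripper, its face at (240–328, 190–305) in the crop; the top view is hidden by the arm. I'll measure its plate in the scene cloud.

```bash
python3 - <<'E'
import numpy as np
W=np.load("sceneW1.npy");x,y,z=W[...,0],W[...,1],W[...,2]
m=(x>485)&(x<535)&(y>-80)&(y<170)&(z>70)&(z<175);m[:,:235]=0;m[:,290:]=0
P=W[m];print(len(P))
A=np.c_[P[:,1]-27,P[:,2]-125,np.ones(len(P))]
w=np.ones(len(P),bool)
for _ in range(6):
    c=np.linalg.lstsq(A[w],P[w,0],rcond=None)[0];r=P[:,0]-A@c;w=abs(r)<4
print("x=",c[2],"dx/dy",c[0],"dx/dz",c[1],w.sum(),r[w].std())
Q=P[w]
for n,k in(("y",1),("z",2)):print(n,np.percentile(Q[:,k],[0,1,5,50,95,99,100]).round(1))
for lo in range(-50,120,12):
    q=Q[(Q[:,1]>=lo)&(Q[:,1]<lo+12)]
    if len(q)>5:print(lo,len(q),q[:,2].min().round(1),q[:,2].max().round(1))
E
```

```text
1255
x= 507.7983376325874 dx/dy -0.07008023587462645 dx/dz 0.00548956601622308 1216 1.3740062849993142
y [-25.6 -21.3 -12.3  68.6 135.2 137.1 138.5]
z [ 85.3  88.3  91.6 126.7 161.8 163.7 166.1]
-26 52 87.3 161.8
-14 72 89.0 163.1
-2 78 89.2 163.6
10 85 87.7 164.2
22 83 86.4 163.7
34 90 85.3 164.0
46 67 89.3 161.4
58 92 88.8 166.1
70 104 87.2 163.7
82 97 87.7 164.4
94 100 87.6 164.9
106 98 89.0 164.7
118 92 87.7 163.8
```

Call:
{"op": "arm_command", "data": {
  "deltas": [
    [[0,0,6],[0,0,0],1],
    [[0,0,10],[0,0,0],1],
    [[0,0,10],[0,0,0],1],
    [[0,0,8],[0,0,0],1],
    [[0,0,4],[0,0,0],1],
    [[0,0,0],[0,0,0],1],
    [[0,8,0],[0,0,0],1],
    [[0,10,0],[0,0,0],1],
    [[0,10,0],[0,0,0],1],
    [[0,8,0],[0,0,0],1],
    [[0,4,0],[0,0,0],1],
    [[0,0,0],[0,0,0],1]
  ]
}}

```text
time: 9.18
ee_pos: [550.1, 30.5, 196.8]
orientation: [-3.141, -0.0, 1.649]
force: [0.5, -0.4, -2.7]
gripper_width: 7.3
grip_force: 99.1
```

Call:
{"op": "arm_command", "data": {
  "deltas": [
    [[0,5,0],[0,0,0],1],
    [[0,6,0],[0,0,0],1],
    [[0,6,0],[0,0,0],1],
    [[0,6,0],[0,0,0],1],
    [[0,4,0],[0,0,0],1],
    [[0,3,0],[0,0,0],1],
    [[0,0,0],[0,0,0],1],
    [[0,0,0],[0,0,0],1]
  ]
}}

```text
time: 10.18
ee_pos: [579.8, 32.8, 196.9]
orientation: [-3.141, -0.0, 1.649]
force: [0.1, -0.0, -2.2]
gripper_width: 7.2
grip_force: 99.1
```

```bash
python3 - <<'E'
from h import *
im,d=capture("scene");cv2.imwrite("pics/scene2.png",im);W=cloud("scene",d);np.save("sceneW2.npy",W)
cv2.imwrite("pics/crop4.png",cv2.resize(im[140:260,210:330],(600,600),interpolation=2))
x,y,z=W[...,0],W[...,1],W[...,2]
m=(x>555)&(x<605)&(y>-20)&(y<150)&(z>55)&(z<122);P=W[m]
A=np.c_[P[:,1]-33,P[:,2]-85,np.ones(len(P))];w=np.ones(len(P),bool)
for _ in range(6):
    c=np.linalg.lstsq(A[w],P[w,0],rcond=None)[0];r=P[:,0]-A@c;w=abs(r)<4
print("face x at y33",c[2],"dx/dy",c[0],"dx/dz",c[1],w.sum())
m=(z>133)&(z<146)&(x>560)&(x<610)&(im.max(2)>110)
for a,b in((72,100),(100,130),(-45,-20)):
    q=W[m&(y>a)&(y<b)];print("rail",len(q),q.mean(0).round(1))
s=read_state();print(s["ee_pos"],s["force"])
E
```

```text
face x at y33 577.6259563115874 dx/dy -0.06705969534554163 dx/dz -0.008116148394073264 804
rail 28 [576.6  85.8 140.9]
rail 30 [575.1 115.2 141. ]
rail 13 [586.5 -35.6 140.8]
[579.76935792  32.79113352 196.95830901] [-0.17678176 -0.56165868 -2.03999858]
```

View pics/crop4.png

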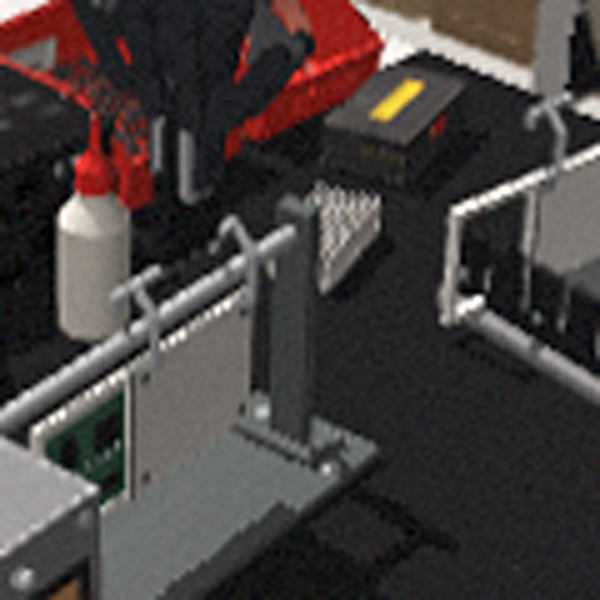

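Hooks at (140,280) and (238,230) straddle the rail from above, the plate is below it and the bottle is clear. I'll shift 1 mm and lower.

Call:
{"op": "arm_command", "data": {
  "deltas": [
    [[0,1,0],[0,0,-0.006],1],
    [[0,0,5],[0,0,0],1],
    [[0,0,5],[0,0,0],1],
    [[0,0,4],[0,0,0],1],
    [[0,0,3],[0,0,0],1],
    [[0,0,0],[0,0,0],1]
  ]
}}

```text
time: 10.98
ee_pos: [581.0, 32.9, 179.8]
orientation: [3.141, -0.0, 1.655]
force: [-0.5, -0.4, -1.4]
gripper_width: 7.3
grip_force: 99.1
```

Call:
{"op": "arm_command", "data": {
  "deltas": [
    [[0,0,1],[0,0,0],1],
    [[0,0,1],[0,0,0],1],
    [[0,0,0],[0,0,0],1],
    [[0,0,0],[0,0,0],1]
  ]
}}

```text
time: 11.48
ee_pos: [581.4, 32.9, 178.5]
orientation: [3.14, 0.0, 1.655]
force: [2.8, -0.4, 2.4]
gripper_width: 7.4
grip_force: 99.9
```

Call:
{"op": "arm_command", "data": {
  "deltas": [
    [[0,1,0],[0,0,0],1],
    [[0,0,0],[0,0,0],1],
    [[0,0,0],[0,0,0],1]
  ]
}}

```text
time: 11.85
ee_pos: [582.0, 32.9, 178.0]
orientation: [3.141, 0.0, 1.655]
force: [2.7, -1.1, 2.2]
gripper_width: 7.0
grip_force: 99.7
```

Call:
{"op": "arm_command", "data": {
  "deltas": [
    [[0,0,0.5],[0,0,0],1],
    [[0,0,0],[0,0,0],1],
    [[0,0,0],[0,0,0],1]
  ]
}}

```text
time: 12.22
ee_pos: [582.1, 32.9, 177.7]
orientation: [3.141, 0.0, 1.655]
force: [1.5, -0.8, 5.0]
gripper_width: 7.3
grip_force: 100.1
```

Call:
{"op": "arm_command", "data": {
  "deltas": [
    [[0,0.8,0],[0,0,0],1],
    [[0,0,0],[0,0,0],1],
    [[0,0,0],[0,0,0],1]
  ]
}}

```text
time: 12.6
ee_pos: [582.7, 33.0, 177.3]
orientation: [-3.141, -0.0, 1.655]
force: [2.8, -0.6, 2.7]
gripper_width: 7.4
grip_force: 99.9
```

```bash
python3 - <<'E'
from h import *
im,d=capture("scene");cv2.imwrite("pics/scene3.png",im);W=cloud("scene",d)
cv2.imwrite("pics/crop5.png",cv2.resize(im[160:280,190:310],(600,600),interpolation=2))
x,y,z=W[...,0],W[...,1],W[...,2]
m=(x>555)&(x<605)&(y>-20)&(y<150)&(z>35)&(z<105);m&=~((y>75)&(z<70));P=W[m]
A=np.c_[P[:,1]-33,P[:,2]-70,np.ones(len(P))];w=np.ones(len(P),bool)
for _ in range(6):
    c=np.linalg.lstsq(A[w],P[w,0],rcond=None)[0];r=P[:,0]-A@c;w=abs(r)<4
q=P[w];print("face x at y33",c[2],"dx/dy",c[0],"dx/dz",c[1],w.sum(),"ymax",np.percentile(q[:,1],[98,99,100]))
s=read_state();print(s["ee_pos"],s["force"],s["moment"])
E
```

```text
face x at y33 580.8400382433921 dx/dy -0.07794264857221515 dx/dz 0.0005886514760540251 673 ymax [117.54526605 123.10058204 131.53169794]
[582.71898371  33.05234099 177.30000985] [2.07723731 0.20872702 1.88001134] [ 0.13914332 -0.40103151 -0.0955433 ]
```

View pics/crop5.png

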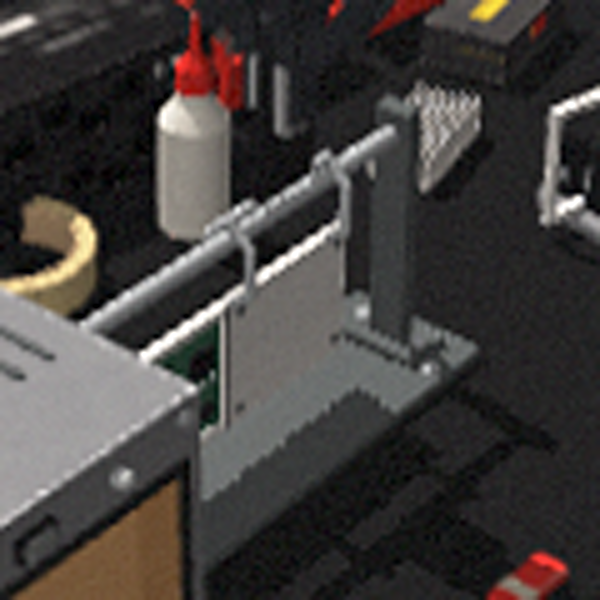

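The carrier's hooks now sit on the rail (crop (235,225) and (325,165)) with its nose short of the box. A sideways force remains, so I'll nudge the carrier to centre it.

Call:
{"op": "arm_command", "data": {
  "deltas": [
    [[0,0.8,0],[0,0,0],1],
    [[0,0,0],[0,0,0],1],
    [[0,0,0],[0,0,0],1]
  ]
}}

```text
time: 13.02
ee_pos: [583.2, 33.2, 177.1]
orientation: [-3.14, -0.0, 1.655]
force: [0.7, 0.6, 1.9]
gripper_width: 7.6
grip_force: 99.6
```

Call:
{"op": "arm_command", "data": {
  "deltas": [
    [[0,0.8,0],[0,0,0],1],
    [[0,0,0],[0,0,0],1],
    [[0,0,0],[0,0,0],1]
  ]
}}

```text
time: 13.4
ee_pos: [583.8, 33.3, 177.0]
orientation: [-3.14, -0.0, 1.655]
force: [-4.3, 1.0, 0.0]
gripper_width: 7.1
grip_force: 99.4
```

Call:
{"op": "arm_command", "data": {
  "deltas": [
    [[0,-0.6,0],[0,0,0],1],
    [[0,0,0],[0,0,0],1],
    [[0,0,0],[0,0,0],1],
    [[3,0,0],[0,0,0],1],
    [[5,0,0],[0,0,0],1],
    [[5,0,0],[0,0,0],1],
    [[5,0.1,0],[0,0,0],1],
    [[4,0.1,0],[0,0,0],1],
    [[3,0,0],[0,0,0],1],
    [[0,0,0],[0,0,0],1],
    [[0,0,0],[0,0,0],1]
  ]
}}

```text
time: 14.78
ee_pos: [581.8, 58.2, 177.4]
orientation: [-3.141, -0.0, 1.655]
force: [-0.6, 0.2, -1.4]
gripper_width: 7.1
grip_force: 99.3
```

```bash
python3 - <<'E'
from h import *
im,d=capture("scene");W=cloud("scene",d)
x,y,z=W[...,0],W[...,1],W[...,2]
m=(x>555)&(x<605)&(y>0)&(y<120)&(z>45)&(z<102);m&=~((y>75)&(z<75));P=W[m]
A=np.c_[P[:,1]-58,P[:,2]-70,np.ones(len(P))];w=np.ones(len(P),bool)
for _ in range(6):
    c=np.linalg.lstsq(A[w],P[w,0],rcond=None)[0];r=P[:,0]-A@c;w=abs(r)<4
print("face",c,w.sum())
m=(x>569)&(z>55)&(z<80)&(x<600);q=W[m&(y<60)&(y>-60)];print("tail y",np.percentile(q[:,1],[0,1,3]))
s=read_state();print(s["ee_pos"],s["orientation"],s["force"],s["moment"])
E
```

```text
face [-7.97355544e-02 -4.83367847e-03  5.79135585e+02] 423
tail y [-59.89908321 -59.23735014 -58.1657032 ]
[581.76366113  58.11916328 177.40669371] [-3.14151253e+00 -3.09167123e-04  1.65476881e+00] [ 0.51924665  1.65202076 -0.54865163] [ 0.12347342  0.17881245 -0.04830262]
```

Call:
{"op": "arm_command", "data": {
  "deltas": [
    [[3,0,0.5],[0,0,0],1],
    [[4,0,0],[0,0,0],1],
    [[4,0,0],[0,0,0],1],
    [[4,0,0],[0,0,0],1],
    [[4,0,0],[0,0,0],1],
    [[3,0,0],[0,0,0],1],
    [[0,0,0],[0,0,0],1],
    [[0,0,0],[0,0,0],1]
  ]
}}

```text
time: 15.82
ee_pos: [580.0, 80.6, 177.1]
orientation: [3.141, -0.001, 1.655]
force: [-0.8, 1.6, 3.5]
gripper_width: 7.2
grip_force: 99.8
```

Call:
{"op": "arm_command", "data": {
  "deltas": [
    [[3,0,0],[0,0,0],1],
    [[4,0,0],[0,0,0],1],
    [[4,0,0],[0,0,0],1],
    [[4,0,0],[0,0,0],1],
    [[4,0,0],[0,0,0],1],
    [[3,0,0],[0,0,0],1],
    [[0,0,0],[0,0,0],1],
    [[0,0,0],[0,0,0],1]
  ]
}}

```text
time: 16.82
ee_pos: [578.1, 102.6, 177.0]
orientation: [3.141, -0.001, 1.655]
force: [0.3, 1.8, 2.5]
gripper_width: 7.2
grip_force: 99.9
```

Smooth; nose is ~26 mm in. Plunger contact should come at TCP y≈116.

Call:
{"op": "arm_command", "data": {
  "deltas": [
    [[3,0,0],[0,0,0],1],
    [[4,0,0],[0,0,0],1],
    [[4,0,0],[0,0,0],1],
    [[4,0,0],[0,0,0],1],
    [[3,0,0],[0,0,0],1],
    [[0,0,0],[0,0,0],1],
    [[0,0,0],[0,0,0],1]
  ]
}}

```text
time: 17.7
ee_pos: [576.6, 120.3, 176.9]
orientation: [3.141, -0.001, 1.655]
force: [1.2, -0.1, 3.3]
gripper_width: 7.3
grip_force: 99.8
```

Call:
{"op": "arm_command", "data": {
  "deltas": [
    [[2,0,0],[0,0,0],1],
    [[2,0,0],[0,0,0],1],
    [[2,0,0],[0,0,0],1],
    [[0,0,0],[0,0,0],1],
    [[0,0,0],[0,0,0],1]
  ]
}}

```text
time: 18.32
ee_pos: [576.3, 125.3, 177.0]
orientation: [3.141, 0.001, 1.655]
force: [2.1, -5.2, 3.3]
gripper_width: 7.1
grip_force: 99.9
```

Call:
{"op": "arm_command", "data": {
  "deltas": [
    [[2,0.3,0],[0,0,0],1],
    [[0,0,0],[0,0,0],1],
    [[0,0,0],[0,0,0],1]
  ]
}}

```text
time: 18.7
ee_pos: [576.3, 127.3, 177.1]
orientation: [-3.142, 0.001, 1.655]
force: [0.9, -4.5, 3.8]
gripper_width: 7.3
grip_force: 100.1
```

Call:
{"op": "arm_command", "data": {
  "deltas": [
    [[2,0.2,0],[0,0,0],1],
    [[0,0,0],[0,0,0],1],
    [[0,0,0],[0,0,0],1]
  ]
}}

```text
time: 19.08
ee_pos: [576.2, 129.2, 177.1]
orientation: [-3.141, 0.001, 1.655]
force: [1.2, -4.5, 3.8]
gripper_width: 7.5
grip_force: 100.1
```

```bash
python3 - <<'E'
from h import *
im,d=capture("scene");a=cv2.imread("pics/scene0.png");W=cloud("scene",d)
cv2.imwrite("pics/crop6.png",np.hstack([cv2.resize(a[195:335,110:250],(400,400),interpolation=2),cv2.resize(im[195:335,110:250],(400,400),interpolation=2)]))
x,y,z=W[...,0],W[...,1],W[...,2]
m=(x>555)&(x<600)&(z>70)&(z<100);q=W[m&(y<100)&(y>-30)];print("tail y",np.percentile(q[:,1],[0,1,3]))
s=read_state();print(s["ee_pos"],s["orientation"],s["force"],s["moment"])
E
```

```text
tail y [78.97555919 79.16385172 80.33487944]
[576.18857833 129.16810863 177.06339174] [-3.14120616e+00  1.23939597e-03  1.65444483e+00] [ 0.20010572 -6.16843161  5.25783759] [-1.26236617 -0.08930711 -0.06278885]
```

View pics/crop6.png

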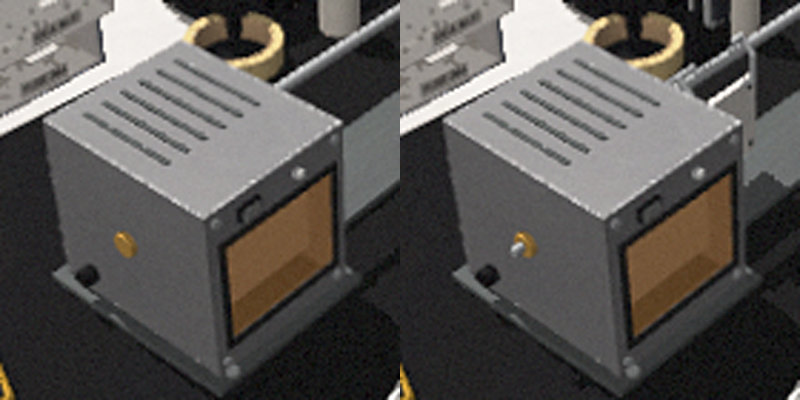

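The steel pin has started to come out at (517,250) of the right crop, which was flush before. The plunger is moving, so I'll keep pushing to its stop.

Call:
{"op": "arm_command", "data": {
  "deltas": [
    [[2,0.2,0],[0,0,0],1],
    [[0,0,0],[0,0,0],1],
    [[0,0,0],[0,0,0],1]
  ]
}}

```text
time: 19.5
ee_pos: [576.1, 131.1, 177.1]
orientation: [-3.141, 0.001, 1.654]
force: [-0.2, -7.2, 4.5]
gripper_width: 7.7
grip_force: 100.2
```

Call:
{"op": "arm_command", "data": {
  "deltas": [
    [[1.5,0.1,0],[0,0,0],1],
    [[0,0,0],[0,0,0],1],
    [[0,0,0],[0,0,0],1]
  ]
}}

```text
time: 19.88
ee_pos: [576.1, 132.4, 177.1]
orientation: [-3.141, 0.002, 1.654]
force: [-0.8, -7.8, 4.5]
gripper_width: 6.9
grip_force: 100.2
```

Call:
{"op": "arm_command", "data": {
  "deltas": [
    [[1,0.1,0],[0,0,0],1],
    [[0,0,0],[0,0,0],1],
    [[0,0,0],[0,0,0],1]
  ]
}}

```text
time: 20.25
ee_pos: [576.1, 133.2, 177.2]
orientation: [-3.141, 0.002, 1.654]
force: [-1.4, -8.4, 5.6]
gripper_width: 7.3
grip_force: 100.2
```

Call:
{"op": "arm_command", "data": {
  "deltas": [
    [[1,-0.3,0],[0,0,0],1],
    [[0,0,0],[0,0,0],1],
    [[0,0,0],[0,0,0],1]
  ]
}}

```text
time: 20.62
ee_pos: [575.9, 134.2, 177.2]
orientation: [-3.141, 0.002, 1.654]
force: [0.1, -8.8, 4.9]
gripper_width: 7.5
grip_force: 100.1
```

Call:
{"op": "arm_command", "data": {
  "deltas": [
    [[1,0,0],[0,0,0],1],
    [[0,0,0],[0,0,0],1],
    [[0,0,0],[0,0,0],1]
  ]
}}

```text
time: 21.0
ee_pos: [575.8, 135.2, 177.2]
orientation: [-3.141, 0.002, 1.654]
force: [-0.5, -8.6, 5.3]
gripper_width: 7.2
grip_force: 100.1
```

```bash
python3 - <<'E'
from h import *
im,d=capture("scene");W=cloud("scene",d)
cv2.imwrite("pics/crop7.png",np.hstack([cv2.resize(im[255:305,135:185],(400,400),interpolation=2),cv2.resize(im[190:270,205:285],(400,400),interpolation=2)]))
x,y,z=W[...,0],W[...,1],W[...,2]
m=(x>555)&(x<600)&(z>70)&(z<100);q=W[m&(y<130)&(y>0)];print("tail y",np.percentile(q[:,1],[0,1,3]))
s=read_state();print(s["ee_pos"],s["orientation"],s["force"],s["moment"])
E
```

```text
tail y [83.99183823 84.14288696 84.8405219 ]
[575.83188957 135.16239681 177.1806206 ] [-3.14133470e+00  2.20126975e-03  1.65424997e+00] [ 0.07291758 -7.96020991  4.8307556 ] [-1.62876009 -0.01503209 -0.01920101]
```

View pics/crop7.png

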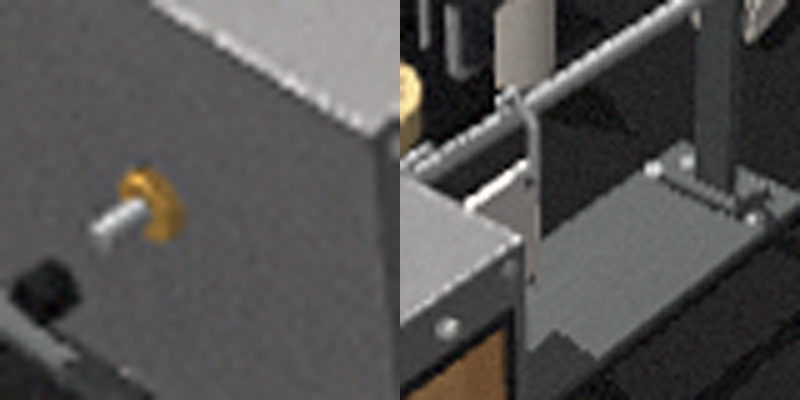

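The pin now stands out clearly, from the collar at crop (148,205) to its tip at (97,235), and the hooks are on the rail. I'll compute its length.

```bash
python3 - <<'E'
from h import *
m=camera_model("scene");K=np.array(m["mtx"]);D=np.array(m["dist_coeffs"]);T=np.array(m["extrinsics"]);R=T[:3,:3];C=-R.T@T[:3,3]
u=np.array([-.0775,.997,0]);n=np.array([.997,.0775,0]);E=np.array([568.8,186,0])
for p in((153.5,280.6),(147.1,284.4)):
    q=cv2.undistortPoints(np.array([[p]],float),K,D).ravel();r=R.T@np.array([q[0],q[1],1])
    X=C+r*((E-C)@n)/(r@n);print(X.round(1),"along",((X-E)@u).round(1))
for t in(140,144,148,152,156,160):
    X=E+u*t+[0,0,90];print(t,cv2.projectPoints(X,cv2.Rodrigues(R)[0],T[:3,3],K,D)[0].ravel().round(1))
E
```

```text
[557.4 332.2  90. ] along 146.7
[556.1 349.5  91.4] along 164.0
140 [155.9 279. ]
144 [154.5 279.9]
148 [153.  280.9]
152 [151.6 281.9]
156 [150.1 282.9]
160 [148.6 283.9]
```

Call:
{"op": "arm_command", "data": {
  "deltas": [
    [[0.8,0,0],[0,0,0],1],
    [[0,0,0],[0,0,0],1],
    [[0,0,0],[0,0,0],1]
  ]
}}

```text
time: 21.42
ee_pos: [575.8, 135.4, 177.3]
orientation: [-3.142, 0.003, 1.654]
force: [0.1, -10.4, 6.3]
gripper_width: 7.4
grip_force: 100.2
```

The last push moved only 0.2 mm and the force jumped, so the plunger is on its stop. A slight extra push, settle, then hand in.

Call:
{"op": "arm_command", "data": {
  "deltas": [
    [[0.5,0,0],[0,0,0],1],
    [[0,0,0],[0,0,0],1],
    [[0,0,0],[0,0,0],1],
    [[0,0,0],[0,0,0],1],
    [[0,0,0],[0,0,0],1],
    [[0,0,0],[0,0,0],1]
  ]
}}

```text
time: 22.18
ee_pos: [575.9, 135.6, 177.4]
orientation: [3.142, 0.004, 1.654]
force: [1.0, -12.5, 6.3]
gripper_width: 7.2
grip_force: 100.4
```

```bash
python3 -c "
from plant import *
print(read_state()['force']);print(sign_off())"
```

```text
[  0.98906682 -12.52643868   6.25341214]
the job is handed in; nothing more can be done
None
```

I handed the job in at about 22 s: the loaded carrier hangs on the rail, still gripped at about 100 N, and holds the plunger against its stop. The sign-off gave no verdict. The evidence is the jump in push force (the last nudge moved only 0.2 mm) and the pin standing about 17 mm out of the box (nominal 15). I did not measure the nose depth or check the scribed line directly.

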